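Bring a spice jar round on the lazy susan and weigh it

TASK

We need to know how much is left in the green-capped spice jar. Turn the lazy susan by pushing its rim, where the pegs are, until that jar stands at the front, squarely in line with the red dot, and leave it still there for a moment without touching the jar; then lift the jar off and set it down gently, upright and fully on the weighing plate of the kitchen scale. Do not turn it by pushing the jars; the other jars stay standing on the lazy susan untouched, and leave the mug and the jam jar where they are.

Things in the scene. Friction and masses are not known exactly. Their poses are not given: they have to be found in the camera images.
- carousel: fixed dark wooden foot of the lazy susan (only the turntable on it moves). Origin: on the work surface, on the turning axis; z up, -x to the front. There a dark tongue, 30 mm wide, 8 mm high, runs out under the turntable to 185 mm from the axis and bears a red dot. Four loose jars stand on the turntable, their axes 60 to 80 mm from the turning axis, and ride round with it
- red_dot (a point): centre of the red dot, 22 mm across, that marks the front: on the foot's tongue, 172 mm from the turning axis along the foot's -x, 10 mm above the work surface
- turntable (a joint): angle of the turntable (round pale wooden disc, 306 mm across, cork-topped, top 34 mm above the work surface, brass dome 28 mm wide, 10 mm high in its middle) in rad, anticlockwise from above; no stop within nearly two turns. At 0 peg 0 lies on the foot's +x axis. Light drag, 0.12 N m (about 1 N at a peg): it stays where left, coasting under 3 degrees after a slow push
- peg0 (a point): centre of the top end of peg 0, 140 mm from the turning axis, 64 mm above the work surface. 8 alike dark wooden upright pegs, 16 mm thick, 30 mm tall, stand near the turntable's rim, every 45 degrees on a circle of 140 mm radius; peg k lies at turntable + k x 45 degrees from the foot's +x axis
- spice_c: the jar to weigh: round glass spice jar with a green cap, 41 mm across, 108 mm tall, 0.08 to 0.16 kg, loose. Origin: centre of its underside; z up its axis. Cap: the top 21 mm, 40 mm across
- spice_a: round spice jar with a black cap and dark label, 41 mm across, 105 mm tall, loose on the turntable. Origin: centre of its underside; z up
- spice_b: round spice jar with a dark brown cap and pale label, 41 mm across, 105 mm tall, loose on the turntable. Origin: centre of its underside; z up
- shaker: clear shaker with a grey domed top, 44 mm across, 90 mm tall, loose on the turntable. Origin: centre of its underside; z up
- kitchen_scale: flat kitchen scale, fixed, 200 x 155 x 21 mm; dark case with a display towards its -x end and a white square weighing plate. Origin: centre of the underside; z up
- plate (a point): centre of the top face of the scale's weighing plate, which is 148 x 148 mm, sides along the scale's x and y; 21 mm above the work surface. It does not give
- mug: white spotted mug, 82 mm across, 91 mm tall, handle towards its -y, loose bystander. Origin: centre of the underside of its 82 x 114 mm outline with the handle
- jam_jar: jam jar with white lid, 66 mm across, 85 mm tall, loose bystander. Origin: centre of its underside
Not all that is in view belongs to the job. Leave any blue look-alike of the spice_a alone. Leave any pink look-alike of the spice_b alone.

How it is judged:
By the outcome, as a careful person would: the job done as asked, in the order asked, and still so for the second after the job is handed in, with the robot touching nothing.
It also fails if it takes over 69 s, if anything falls off the work surface, if the arm or the gripper's body presses on something with over 40 N, if the wrist force passes 120 N, or if a joint passes its speed limit or range.

ROBOT

A 7-joint arm with a two-finger parallel gripper is mounted at the origin on a cart in front of the work surface, level with it; the furniture and walls round the work are solid. World frame = base frame: x ahead of the robot, y to its left, z up, the work surface at z = 0. Lengths are in m, angles in rad, forces in N, time in s.
With the tool pointing down it reaches from about 0.4 to 0.875 m from the base axis. Payload 6.5 kg.
Tool frame: the origin (TCP) lies on the centre line of the jaws, within the pads' length; the fingertips stand 14 mm ahead of it and the grasp point (between the pads) lies 5 mm behind it; z points along the fingers, y is the line along which they close (so a half turn about z gives the same grasp; the last joint's range is limited). The gripper opens to 88 mm and grips with 3 to 60 N. Pads are 18 mm wide; open, the fingers measure 123 mm over their backs; the gripper's body (75 mm by 187 mm) begins 45 mm behind the grasp point.
Start: joints at [1.127, 0.536, -0.004, 1.538, 0.003, 1.067, -0.071], TCP at [0.24, -0.604, 0.253] pointing down, gripper open.
Joint ranges: [-2.7, 2.7], [-0.37, 2.16], [-1.27, 1.26], [0.24, 2.4], [-1.31, 4.45], [0.19, 1.91], [-2.76, 2.76]. Speed limits (rad/s): [2.39, 2.39, 3.14, 3.14, 3.14, 3.14, 3.14].

INTERFACE

Orientations are given as a rotation vector (axis times angle).
In Python, from cell import get_state, viewer, job_done gives the robot as it stands.
- The arm moves only by the tool send_rows, never from a script. Its argument "increments" is a list of rows, each a list of 3 entries, a list of its own where there are three numbers: the opening, from 0 (shut) to 1 (fully open), then the shift along the tool's x, y, z in cm, then the turn, a rotation vector about the tool's x, y, z in degrees. In form: [[jaw, [dx, dy, dz], [wx, wy, wz]], ...]. A call has 1 to 12 rows; each row shifts and turns the commanded pose from where the row before left it, along the tool's axes as they then stand; what a row does not reach is not made up. A row lasts 1/8 s, in which the tool goes at most 62.5 mm and 10.7 degrees, less where a joint would pass 70% of its speed; a pose out of reach is approached as far as the arm can. A call is refused whole if a number of a shift passes 6.25 or a number of a turn 10.7, either way. A call with a gripper value outside its range is refused whole. The fingers move at their own pace and stop on an object; the grip force is fixed at half the most. Time passes only in rows, so rows that do not move let the fingers close. It gives the time, the measured TCP pose, the force, the opening and the grip force at its end, in the units of the state.
- get_state(): the state, without advancing time (a new reading comes with each control period).
- viewer.grab_frame(name): name is "scene" or "side" or "wrist"; returns a dict with "frame" (420x560x3 uint8, red, green, blue), "camera_matrix" (3x3 intrinsics, pixels), "eye" and "rotation" of the camera in the world; the wrist camera has in their place "T_tool_cam" (4x4, takes a point from camera to tool coordinates, whose origin is the TCP and whose axes are the flange's). Camera axes: x right, y up, looking along -z (the intrinsics and any distortion apply to the point x, -y, -z); pixel columns grow to the right and rows downward; lengths in m; the calibration is good to about 2 mm. A picture is of the moment at which its call begins: read the wrist's pose just before it. There is no depth.
- job_done(): hands the job in; it is judged then, once.
The state is a dict: "time": time; "joint_pos": joint angles; "joint_vel": joint speeds; "joint_efforts": joint torques, N m; "position": TCP position; "orientation": TCP orientation; "contact_force": force on the tool from outside, world axes, zero at the start; "wrist_torque": the same for the moment, N m; "opening": opening from 0.0 (shut) to 1.0 (fully open); "grasp_force": force on a finger pad.
Only numpy, scipy, OpenCV 4.12 (cv2) and the standard library are available. Lean on these libraries where they do the work, as an engineer would, in place of code of your own. Each camera call takes 0.05 s, during which the arm holds its last target. There are 200 camera calls.

## Working session

There is one attempt and no reset: what is moved stays moved. The work goes in short steps, Python scripts to look and compute and a tool call to move; the robot and the scene stay as the last step left them, time stands still between calls to the robot, and variables do not carry over. Pictures are saved under pics/ and viewed, at most 10 in all, crops included, and the job is handed in when it is done.

Besides the shell and the picture viewer there is one more tool, called as a command line: name --argument value ..., lists and objects as JSON in quotes. send_rows: Moves the arm, as the interface text tells. Its arguments: {"type":"object","properties":{"increments":{"type":"array"}},"required":["increments"]}

```bash
mkdir -p pics
cat > h.py <<'E'
import numpy as np, cv2
from scipy.spatial.transform import Rotation as R
from cell import get_state, viewer, job_done
def grab(n,f=None):
    s=get_state(); d=viewer.grab_frame(n)
    if f: cv2.imwrite('pics/'+f,d['frame'][:,:,::-1])
    if 'T_tool_cam' in d:
        T=np.array(d['T_tool_cam']); Rt=R.from_rotvec(s['orientation']).as_matrix()
        d['eye']=Rt@T[:3,3]+s['position']; d['rotation']=Rt@T[:3,:3]
    return d
def ray(d,uv,z):
    K=np.array(d['camera_matrix']); p=np.linalg.inv(K)@[uv[0],uv[1],1]
    v=np.array(d['rotation'])@(p*[1,-1,-1]); e=np.array(d['eye'])
    return e+v*(z-e[2])/v[2]
def proj(d,P):
    c=np.array(d['rotation']).T@(np.array(P)-d['eye']); q=np.array(d['camera_matrix'])@(c*[1,-1,-1]); return q[:2]/q[2]
E
python3 - <<'E'
from h import *
for n in('scene','side'):
    d=grab(n,n+'0.png'); print(n,[ (k,np.round(v,3).tolist()) for k,v in d.items() if k!='frame'])
s=get_state(); print(s)
E
```

```text
scene [('camera_matrix', [[535.955, 0.0, 275.729], [0.0, 535.955, 204.599], [0.0, 0.0, 1.0]]), ('eye', [-0.219, 0.987, 0.718]), ('rotation', [0.474, -1.305, -2.139])]
side [('camera_matrix', [[391.085, 0.0, 282.061], [0.0, 391.085, 206.358], [0.0, 0.0, 1.0]]), ('eye', [0.46, 1.02, 0.722]), ('rotation', [0.093, -1.449, -2.692])]
{'time': 0.1, 'joint_pos': array([ 1.12679086,  0.53712842, -0.00440591,  1.53869459,  0.00260643,
        1.06727942, -0.07120285]), 'joint_vel': array([ 1.04116560e-03, -2.56270332e-03,  4.31793753e-05, -1.43731927e-03,
        5.90878307e-04,  1.46020162e-03,  1.35860998e-03]), 'joint_efforts': array([ 2.51730249e-03, -5.72079599e+01,  9.93630253e-01, -2.52231073e+01,
       -5.61836245e-02,  1.34773241e-02,  3.31990904e-06]), 'position': array([ 0.23956386, -0.60371455,  0.25193343]), 'orientation': array([-3.08427262e+00, -5.89727912e-01,  6.47883803e-04]), 'contact_force': array([-0.55034866,  0.78872344,  0.41063273]), 'wrist_torque': array([-0.04458168,  0.03484337, -0.0036019 ]), 'grasp_force': 0.0, 'opening': 1.0060737763293275}
```

Run:
```python
s=open('h.py').read()
s=s.replace("    return d\ndef ray","    else: d['rotation']=R.from_rotvec(d['rotation']).as_matrix()\n    return d\ndef ray")
open('h.py','w').write(s)
import cv2,numpy as np
```

```text
(no output)
```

View pics/scene0.png

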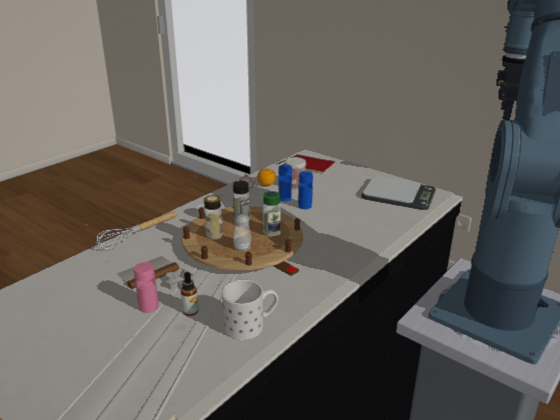

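View pics/side0.png

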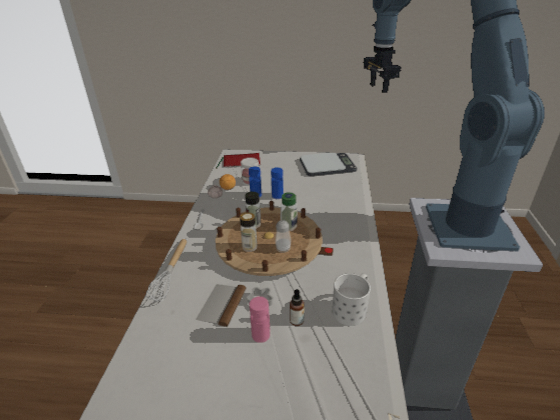

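Run:
```python
from h import *
a=cv2.imread('pics/scene0.png')[170:290,165:325]; b=cv2.imread('pics/side0.png')[180:280,205:345]
a=cv2.resize(a,None,fx=5,fy=5,interpolation=cv2.INTER_CUBIC); b=cv2.resize(b,None,fx=5.5,fy=5.5,interpolation=cv2.INTER_CUBIC)
cv2.imwrite('pics/ca.png',a);cv2.imwrite('pics/cb.png',b)
```

```text
(no output)
```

View pics/ca.png

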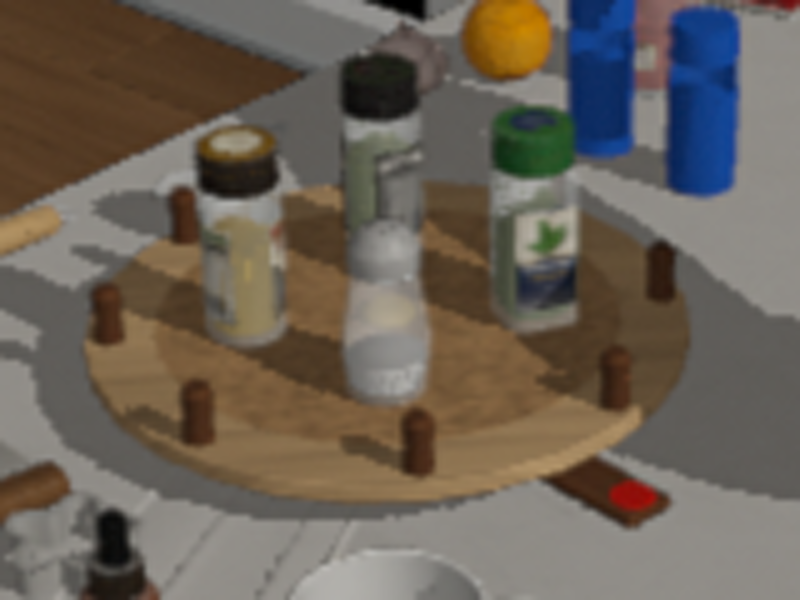

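View pics/cb.png

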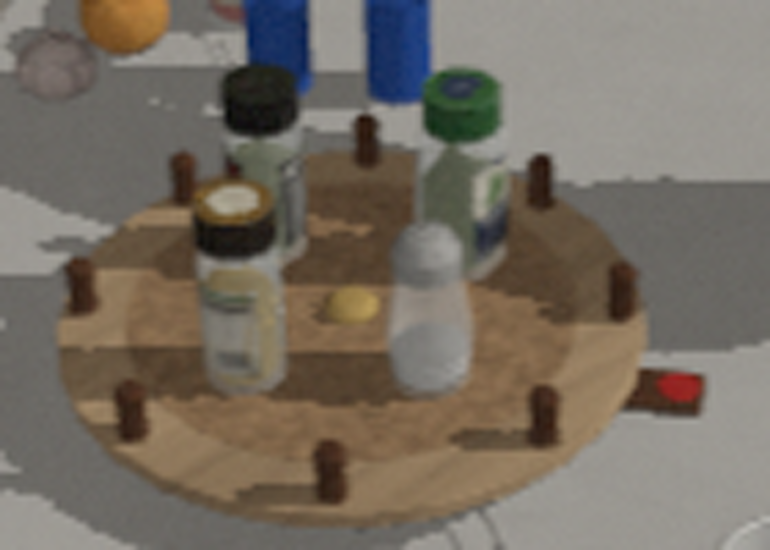

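```bash
cat > fit.py <<'E'
from h import *
from scipy.optimize import least_squares
D={n:grab(n) for n in('scene','side')}
A=lambda L:[np.array(p)/5+[165,170]-.4 for p in L]
B=lambda L:[np.array(p)/5.5+[205,180]-.41 for p in L]
pa=A([(661,246),(617,353),(418,415),(198,387),(107,290),(183,194)])
pb=B([(367,120),(541,160),(623,269),(544,393),(330,448),(130,388),(80,264),(182,158)])
ra,rb=A([(633,495)])[0],B([(681,387)])[0]
ja,jb=A([(535,119)])[0],B([(462,84)])[0]
W=[('scene',p) for p in pa]+[('side',p) for p in pb]
for n,p in W: pass
def res(x,full=False):
    cx,cy,yaw,ph,r,th=x; o=[]
    P=[[cx+.14*np.cos(ph+k*np.pi/4),cy+.14*np.sin(ph+k*np.pi/4),.064] for k in range(8)]
    for n,p in W:
        q=np.array([proj(D[n],X) for X in P]); i=np.argmin(np.linalg.norm(q-p,axis=1)); o+=list(q[i]-p)
    f=[cx-.172*np.cos(yaw),cy-.172*np.sin(yaw),.01]; j=[cx+r*np.cos(th),cy+r*np.sin(th),.142]
    o+=list(proj(D['scene'],f)-ra)+list(proj(D['side'],f)-rb)+list(proj(D['scene'],j)-ja)+list(proj(D['side'],j)-jb)
    return np.array(o)
c=np.mean([ray(D['side'],p,.064) for p in pb],0)
f=ray(D['side'],rb,.01); j=ray(D['side'],jb,.142); p0=ray(D['side'],pb[2],.064)
v=c-f;w=j-c;u=p0-c
x0=[c[0],c[1],np.arctan2(v[1],v[0]),np.arctan2(u[1],u[0]),np.hypot(*w[:2]),np.arctan2(w[1],w[0])]
s=least_squares(res,x0); x=s.x
print('x0',np.round(x0,3)); print('cx cy yaw ph r th',np.round(x,4),'deg',np.degrees(x[[2,3,5]]).round(1)); print(res(x).reshape(-1,2).round(1).tolist())
print('turn needed deg',(np.degrees(x[2]+np.pi-x[5])+180)%360-180)
E
python3 fit.py
python3 - <<'E'
from h import *
a=cv2.imread('pics/scene0.png')[165:220,350:450]; b=cv2.imread('pics/side0.png')[140:190,285:365]
a=cv2.resize(a,(800,440),interpolation=cv2.INTER_CUBIC)
b=cv2.resize(b,(240,150),interpolation=cv2.INTER_CUBIC); c=np.zeros((590,800,3),np.uint8); c[:440]=a; c[440:,:240]=b
cv2.imwrite('pics/sc.png',c)
E
```

```text
x0 [ 0.599  0.141 -0.098 -3.076  0.077 -2.329]
cx cy yaw ph r th [ 0.598   0.1421 -0.0989 -3.0739  0.0752 -2.3368] deg [  -5.7 -176.1 -133.9]
[[0.3, -0.4], [0.0, -0.6], [0.1, -0.3], [-0.4, -0.5], [-0.4, -0.6], [-0.2, -1.0], [-0.1, 0.1], [0.2, 0.3], [0.3, 0.2], [0.5, 0.2], [0.3, 0.3], [0.1, 0.3], [-0.0, 0.2], [0.3, 0.2], [0.0, -0.3], [-0.0, 0.2], [0.3, -0.2], [-0.2, 0.6]]
turn needed deg -51.775759811880505
```

View pics/sc.png

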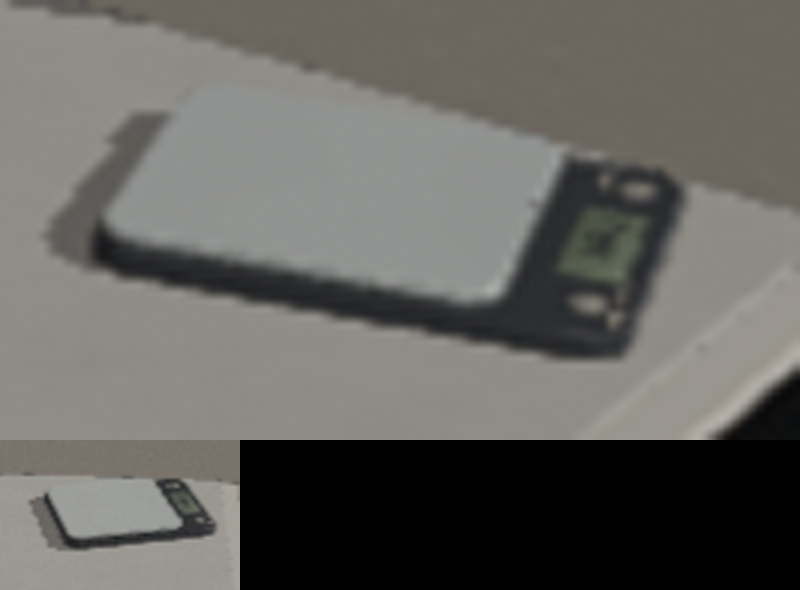

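```bash
cat >> h.py <<'E'
C=np.array([.598,.1421])
def pol(r,deg): return C+r*np.array([np.cos(np.radians(deg)),np.sin(np.radians(deg))])
def need(P,psi):
    s=get_state(); Rt=R.from_rotvec(s['orientation']).as_matrix()
    T=(R.from_euler('z',psi,degrees=True)*R.from_euler('x',180,degrees=True))
    print('shift cm',(Rt.T@(np.array(P)-s['position'])*100).round(2),'shift in target axes',(T.as_matrix().T@(np.array(P)-s['position'])*100).round(2),'turn',np.degrees((R.from_matrix(Rt.T)*T).as_rotvec()).round(2),'t',s['time'],'f',s['contact_force'].round(1),'pos',s['position'].round(4))
E
python3 - <<'E'
from h import *
d=grab('scene')
H=np.array([ray(d,np.array(p)/8+[350,165]-.4,.021)[:2] for p in[(180,83),(570,152),(505,308),(95,232)]])
print(H,[np.linalg.norm(H[i]-H[i-1]) for i in range(4)],H.mean(0))
e=grab('side')
H=np.array([ray(e,np.array([p[0],p[1]-440])/3+[285,140]-.3,.021)[:2] for p in[(48,482),(156,480),(182,528),(66,541)]]);print(H,H.mean(0))
o={'black':((380,70),(262,82),.139),'brown':((237,140),(235,200),.139),'shk':((380,228),(430,230),.122)}
for k,(a,b,z) in o.items():
    A=ray(d,np.array(a)/5+[165,170]-.4,z)[:2]; B=ray(e,np.array(b)/5.5+[205,180]-.4,z)[:2]
    for X in(A,B): print(k,X,np.hypot(*(X-C)),np.degrees(np.arctan2(*(X-C)[::-1])))
s=get_state(); need([*pol(.147,-131.1),.253],49)
print(R.from_rotvec(s['orientation']).as_matrix().round(3)); g=viewer.grab_frame('wrist'); print(np.round(g['T_tool_cam'],3))
E
```

```text
[[ 0.54747231 -0.40644244]
 [ 0.39870378 -0.44613239]
 [ 0.35624252 -0.30983414]
 [ 0.50150311 -0.2689338 ]] [np.float64(0.1449889420546994), np.float64(0.1539719745200298), np.float64(0.14275913151346237), np.float64(0.15090883429202492)] [ 0.45098043 -0.35783569]
[[ 0.54198977 -0.43328938]
 [ 0.39561127 -0.45004926]
 [ 0.36495084 -0.3128136 ]
 [ 0.50930029 -0.26758662]] [ 0.45296304 -0.36593471]
black [0.64751282 0.09186942] 0.07053105917014228 -45.41229801071962
black [0.64925643 0.0862176 ] 0.07582917721332043 -47.472347949116106
brown [0.64558388 0.19484399] 0.07103629108578856 47.944267971915096
brown [0.64441231 0.19323092] 0.06905413109051137 47.76949856528163
shk [0.55280972 0.19321515] 0.06822697503102235 131.47950598208493
shk [0.55198239 0.18645563] 0.06391433847264974 136.05355956998122
shift cm [ 4.776e+01 -4.940e+01 -3.000e-02] shift in target axes [ 6.512e+01 -2.193e+01 -6.000e-02] turn [ -0.03  -0.   -27.35] t 0.3 f [-1.  -1.  -0.5] pos [ 0.2397 -0.604   0.2524]
[[ 0.929  0.369 -0.   ]
 [ 0.369 -0.929  0.   ]
 [-0.    -0.001 -1.   ]]
[[ 0.001  0.964  0.266  0.069]
 [ 1.    -0.001 -0.     0.   ]
 [ 0.     0.266 -0.964 -0.132]
 [ 0.     0.     0.     1.   ]]
```

send_rows --increments '[[1,[0,0,0],[0,0,-9.1]],[1,[0,0,0],[0,0,-9.1]],[1,[0,0,0],[0,0,-9.1]],[1,[5,-1.7,0],[0,0,0]],[1,[5,-1.7,0],[0,0,0]],[1,[5,-1.7,0],[0,0,0]],[1,[5,-1.7,0],[0,0,0]],[0.4,[5,-1.7,0],[0,0,0]],[0.4,[5,-1.7,0],[0,0,0]],[0.4,[5,-1.7,0],[0,0,0]],[0.4,[5,-1.7,0],[0,0,0]],[0.4,[5,-1.7,0],[0,0,0]]]'

```text
time: 1.85
position: [0.4204, -0.1628, 0.253]
orientation: [2.859, 1.301, 0.001]
contact_force: [1.1, -0.3, 0.2]
opening: 0.461
grasp_force: 0.0
```

```bash
python3 -c "
from h import *
need([*pol(.147,-131.1),.12],49)"
```

```text
shift cm [19.95 -6.67 13.3 ] shift in target axes [19.96 -6.63 13.3 ] turn [ 0.05 -0.   -0.07] t 1.85 f [ 1.1 -0.3  0.2] pos [ 0.4204 -0.1628  0.253 ]
```

send_rows --increments '[[0.4,[5,-1.7,0],[0,0,0]],[0.4,[5,-1.7,0],[0,0,0]],[0.4,[5,-1.7,0],[0,0,0]],[0.4,[4.9,-1.5,0],[0,0,0]],[0.4,[0,0,3],[0,0,0]],[0.4,[0,0,4],[0,0,0]],[0.4,[0,0,3],[0,0,0]],[0.4,[0,0,2],[0,0,0]],[0.4,[0,0,0],[0,0,0]],[0.4,[0,0,0],[0,0,0]]]'

```text
time: 3.1
position: [0.5014, 0.0292, 0.1335]
orientation: [2.859, 1.301, 0.002]
contact_force: [-0.1, 0.4, -0.5]
opening: 0.4
grasp_force: 0.0
```

```bash
python3 -c "
from h import *
need([*pol(.147,-131.1),.055],49)
d=grab('wrist','w1.png')
P=[*pol(.14,-131.1),.064]; print('peg px',proj(d,P), 'jar top', proj(d,[*pol(.0752,-133.9),.142]))
print(get_state()['opening'])"
```

```text
shift cm [ 0.15 -0.15  7.85] shift in target axes [ 0.16 -0.15  7.85] turn [ 0.05 -0.05 -0.06] t 3.1 f [-0.1  0.4 -0.5] pos [0.5014 0.0292 0.1335]
peg px [281.3441693  215.43697353] jar top [269.96816259 113.75203087]
0.39910701842606894
```

View pics/w1.png

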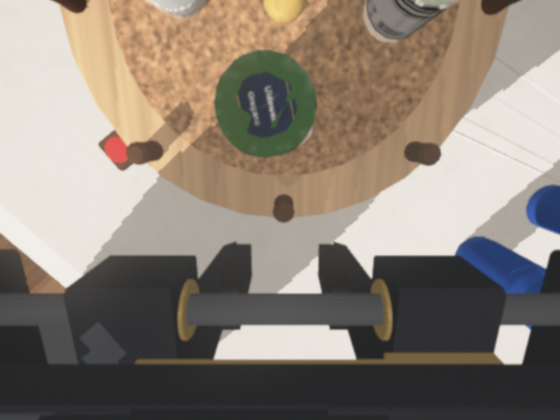

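send_rows --increments '[[0.4,[0.2,-0.1,2],[0,0,0]],[0.4,[0,0,2],[0,0,0]],[0.4,[0,0,2],[0,0,0]],[0.4,[0,0,1],[0,0,0]],[0.3,[0,0,0.5],[0,0,0]],[0.3,[0,0,0.2],[0,0,0]],[0.3,[0,0,0],[0,0,0]],[0.3,[0,0,0],[0,0,0]]]'

```text
time: 4.15
position: [0.5017, 0.0313, 0.0561]
orientation: [2.859, 1.301, 0.001]
contact_force: [0.2, -0.5, -1.2]
opening: 0.303
grasp_force: 0.0
```

```bash
python3 -c "
from h import *
need([*pol(.147,-131.1),.055],49)
d=grab('side','s2.png'); print(get_state()['opening'])
for k in range(12,0,-1): pass
dth=np.radians(-52/13)
# per row chord shift in tool axes for psi=mid
psi=np.radians(49); a=np.radians(-131.1)
p=lambda a:.147*np.array([np.cos(a),np.sin(a),0])
T=R.from_euler('z',49,degrees=True)*R.from_euler('x',180,degrees=True)
print((T.inv().apply(p(a+dth)-p(a))*100).round(3))"
```

```text
shift cm [-0.02 -0.03  0.11] shift in target axes [-0.02 -0.03  0.11] turn [ 0.03 -0.03 -0.05] t 4.15 f [ 0.2 -0.5 -1.2] pos [0.5017 0.0313 0.0561]
0.3005816921158606
[ 0.038 -1.025 -0.   ]
```

send_rows --increments '[[0.3,[0,-0.26,0],[0,0,1]],[0.3,[0,-0.26,0],[0,0,1]],[0.3,[0.01,-0.51,0],[0,0,2]],[0.3,[0.01,-0.51,0],[0,0,2]],[0.3,[0.01,-0.51,0],[0,0,2]],[0.3,[0.01,-0.51,0],[0,0,2]],[0.3,[0.01,-0.51,0],[0,0,2]],[0.3,[0.01,-0.51,0],[0,0,2]],[0.3,[0.01,-0.51,0],[0,0,2]],[0.3,[0.01,-0.51,0],[0,0,2]],[0.3,[0.01,-0.51,0],[0,0,2]],[0.3,[0,-0.26,0],[0,0,1]]]'

```text
time: 5.7
position: [0.468, 0.0734, 0.0557]
orientation: [3.049, 0.757, -0.0]
contact_force: [0.7, -0.4, -0.1]
opening: 0.302
grasp_force: 0.5
```

```bash
cat > st.py <<'E'
from h import *
s=get_state(); v=s['position'][:2]-C
M=R.from_rotvec(s['orientation']).as_matrix()
print('tcp r',np.hypot(*v),'az',np.degrees(np.arctan2(v[1],v[0])),'psi',np.degrees(np.arctan2(M[1,0],M[0,0])),'z',s['position'][2],'f',s['contact_force'])
# green cap centroid, both cameras, + wrist
for n in('side','scene','wrist'):
    d=grab(n,f"{n}_{s['time']:.2f}.png"); f=d['frame']; h=cv2.cvtColor(f,cv2.COLOR_RGB2HSV)
    m=cv2.inRange(h,(50,120,30),(85,255,255)); k,l,S,c=cv2.connectedComponentsWithStats(m)
    if k<2: print(n,'none'); continue
    i=1+np.argmax(S[1:,4]); x=ray(d,c[i],.142-.0105) [:2]-C
    print(n,c[i].round(1),S[i],'r',np.hypot(*x).round(4),'az',np.degrees(np.arctan2(x[1],x[0])).round(2))
E
python3 st.py
```

```text
tcp r 0.14703809907014656 az -152.16245902731404 psi 27.886530949512853 z 0.05569629131484565 f [ 0.74673866 -0.39229275 -0.05693484]
side [290.4 206.7] [287 205   8   4  19] r 0.0627 az -167.89
scene [270.4 203.8] [263 197  15  12 126] r 0.0768 az -161.63
wrist none
```

send_rows --increments '[[0.3,[0,-0.26,0],[0,0,1]],[0.3,[0.01,-0.51,0],[0,0,2]],[0.3,[0.01,-0.51,0],[0,0,2]],[0.3,[0.01,-0.51,0],[0,0,2]],[0.3,[0.01,-0.51,0],[0,0,2]],[0.3,[0.01,-0.51,0],[0,0,2]],[0.3,[0.01,-0.51,0],[0,0,2]],[0.3,[0.01,-0.51,0],[0,0,2]],[0.3,[0.01,-0.51,0],[0,0,2]],[0.3,[0.01,-0.51,0],[0,0,2]],[0.3,[0.01,-0.51,0],[0,0,2]],[0.3,[0,-0.26,0],[0,0,1]]]'

```text
time: 7.35
position: [0.452, 0.127, 0.0557]
orientation: [-3.137, -0.161, -0.0]
contact_force: [0.5, -0.3, -0.5]
opening: 0.3
grasp_force: 0.5
```

send_rows --increments '[[0.3,[0,-0.26,0],[0,0,1]],[0.3,[0,-0.26,0],[0,0,1]],[0.3,[0,-0.26,0],[0,0,1]],[0.3,[0,-0.26,0],[0,0,1]],[0.3,[0,-0.26,0],[0,0,1]],[0.3,[0,-0.26,0],[0,0,1]],[0.3,[0,-0.26,0],[0,0,1]],[0.3,[0,-0.13,0],[0,0,0.5]],[0.3,[0,0,0],[0,0,0]],[0.3,[0,0,0],[0,0,0]]]'

```text
time: 8.6
position: [0.4511, 0.1462, 0.0557]
orientation: [-3.141, 0.042, -0.0]
contact_force: [-0.3, -0.1, -0.2]
opening: 0.302
grasp_force: 0.0
```

```bash
python3 st.py; ls pics
```

```text
tcp r 0.1469568996487112 az 178.4196248892797 psi -1.54070094097828 z 0.05574073907693914 f [-0.26842774 -0.14213887 -0.24475451]
side [289.  213.9] [288 212   3   4   7] r 0.0643 az 160.24
scene [261.7 210.3] [255 203  14  13 125] r 0.08 az 169.74
wrist none
ca.png
cb.png
s2.png
sc.png
scene0.png
scene_5.70.png
scene_8.60.png
side0.png
side_5.70.png
side_8.60.png
w1.png
wrist_5.70.png
wrist_8.60.png
```

send_rows --increments '[[0.4,[0,0,0],[0,0,0]],[0.4,[0,0,0],[0,0,0]],[0.4,[0,0,-1],[0,0,0]],[0.4,[0,0,-3],[0,0,0]],[0.4,[0,0,-5],[0,0,0]],[0.4,[0,0,-5],[0,0,0]],[0.4,[0,0,-5],[0,0,0]],[0.4,[0,0,-3],[0,0,0]],[0.4,[0,0,0],[0,0,0]],[0.4,[0,0,0],[0,0,0]],[0.4,[0,0,0],[0,0,0]]]'

```text
time: 10.12
position: [0.4503, 0.1457, 0.2745]
orientation: [3.14, -0.042, -0.004]
contact_force: [0.7, -0.5, -0.4]
opening: 0.4
grasp_force: 0.0
```

```bash
python3 -c "
from h import *
d=grab('wrist','w3.png'); np.savez('w3.npz',K=d['camera_matrix'],e=d['eye'],R=d['rotation']); print(get_state()['position'],d['camera_matrix'])
print('dot',proj(d,[*pol(.172,174.3),.01]),'axis dome',proj(d,[*C,.044]),'jar',proj(d,[*pol(.0752,174.3),.142]))"
```

```text
[0.45039676 0.1457765  0.27460532] [[299.79725966   0.         284.47643969]
 [  0.         299.79725966 208.68102216]
 [  0.           0.           1.        ]]
dot [274.89604884 196.64068377] axis dome [284.13638794  50.89694714] jar [277.56760825 121.18092714]
```

View pics/w3.png

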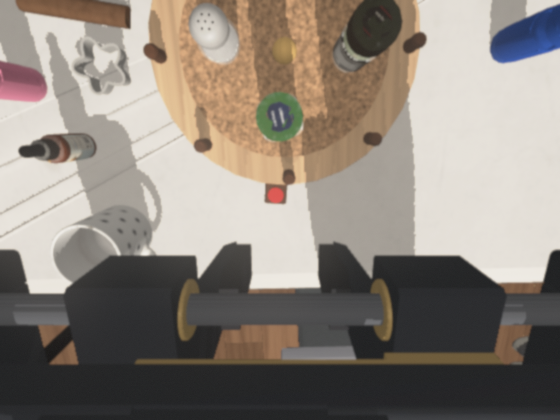

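```bash
cat > an.py <<'E'
from h import *
def an(d):
    f=d['frame']; h=cv2.cvtColor(f,cv2.COLOR_RGB2HSV).astype(int); H,S,V=h[...,0],h[...,1],h[...,2]
    def big(m,roi):
        mm=np.zeros(m.shape,np.uint8); a,b,c,e=roi; mm[a:b,c:e]=m[a:b,c:e]; cs,_=cv2.findContours(mm,0,2); q=max(cs,key=cv2.contourArea); return cv2.minEnclosingCircle(cv2.convexHull(q)), cv2.fitEllipse(cv2.convexHull(q))
    cap=big((H>40)&(H<90)&(S>60)&(V<140),(60,180,220,340)); dot=big(((H<6)|(H>174))&(S>170)&(V>110),(180,220,250,300)); dome=big((H>18)&(H<30)&(S>120)&(V>110),(30,75,265,305))
    print(cap,dot,dome)
    X=lambda p,z: ray(d,p,z)[:2]
    D=X(dot[1][0],.01)
    for nm,cc in (('enc',cap[0][0]),('ell',cap[1][0])):
        J=X(cc,.140); 
        for lab,A in(('fitC',C),('dome',X(dome[1][0],.041))):
            a=lambda v:np.degrees(np.arctan2(v[1],v[0]))
            print(nm,lab,'A',A,'D',D,'J',J,'rJ',np.hypot(*(J-A)),'rD',np.hypot(*(D-A)),'need turn',a(D-A)-a(J-A))
E
python3 -c "
from an import *
z=np.load('w3.npz'); an(dict(frame=cv2.imread('pics/w3.png')[:,:,::-1].copy(),camera_matrix=z['K'],eye=z['e'],rotation=z['R']))
d=dict(camera_matrix=z['K'],eye=z['e'],rotation=z['R']);p=ray(d,(289,178),.064)[:2]-C; print('peg',np.hypot(*p),np.degrees(np.arctan2(p[1],p[0])))
for q in((203,145),(373,139),(415,40),(153,53)):
  p=ray(d,q,.06)[:2]-C; print('peg',np.hypot(*p),np.degrees(np.arctan2(p[1],p[0])))
"
```

```text
Traceback (most recent call last):
  File "an.py", line 6, in an
    cap=big((H>40)&(H<90)&(S>60)&(V<140),(60,180,220,340)); dot=big(((H<6)|(H>174))&(S>170)&(V>110),(180,220,250,300)); dome=big((H>18)&(H<30)&(S>120)&(V>110),(30,75,265,305))
                                                                ~~~^^^^^^^^^^^^^^^^^^^^^^^^^^^^^^^^^^^^^^^^^^^^^^^^^^^
  File "an.py", line 5, in big
    mm=np.zeros(m.shape,np.uint8); a,b,c,e=roi; mm[a:b,c:e]=m[a:b,c:e]; cs,_=cv2.findContours(mm,0,2); q=max(cs,key=cv2.contourArea); return cv2.minEnclosingCircle(cv2.convexHull(q)), cv2.fitEllipse(cv2.convexHull(q))
                                                                                                         ~~~^^^^^^^^^^^^^^^^^^^^^^^^
ValueError: max() iterable argument is empty
```

```bash
python3 -c "
import cv2
h=cv2.cvtColor(cv2.imread('pics/w3.png'),cv2.COLOR_BGR2HSV); print(h[195,266:286].tolist(),h[48,272:298].tolist(),h[117,254:306:2].tolist(),sep='\n')"
```

```text
[[9, 90, 133], [5, 125, 163], [2, 148, 203], [2, 156, 218], [2, 156, 220], [1, 155, 220], [1, 155, 220], [1, 155, 220], [1, 156, 220], [2, 157, 221], [1, 156, 220], [2, 156, 220], [1, 156, 220], [1, 156, 220], [1, 158, 220], [1, 156, 219], [2, 154, 210], [3, 141, 177], [6, 111, 140], [10, 71, 133]]
[[16, 114, 139], [18, 119, 144], [18, 120, 149], [18, 122, 153], [18, 122, 157], [18, 121, 160], [18, 122, 163], [18, 121, 164], [18, 122, 165], [18, 124, 169], [18, 122, 174], [19, 122, 175], [18, 124, 177], [18, 124, 175], [18, 123, 172], [18, 123, 170], [18, 123, 168], [18, 121, 166], [18, 123, 168], [18, 125, 182], [18, 126, 205], [18, 126, 211], [18, 126, 205], [18, 122, 197], [17, 114, 199], [15, 108, 207]]
[[15, 101, 177], [36, 80, 128], [52, 88, 124], [50, 91, 123], [50, 95, 124], [49, 93, 123], [45, 79, 119], [40, 24, 96], [117, 32, 88], [128, 8, 133], [130, 5, 145], [118, 39, 97], [116, 45, 96], [120, 10, 131], [0, 4, 171], [118, 35, 109], [111, 54, 94], [113, 58, 93], [117, 30, 94], [114, 14, 94], [56, 69, 111], [52, 94, 122], [53, 93, 124], [54, 91, 126], [38, 78, 128], [15, 101, 179]]
```

```bash
sed -i 's/(H>40)&(H<90)&(S>60)&(V<140)/(H>38)\&(H<70)\&(S>60)\&(V<140)/; s/(S>170)&(V>110)/(S>120)\&(V>150)/; s/(H>18)&(H<30)&(S>120)&(V>110)/(H>16)\&(H<30)\&(S>115)\&(V>130)/' an.py
python3 -c "
from an import *
z=np.load('w3.npz'); d=dict(frame=cv2.imread('pics/w3.png')[:,:,::-1].copy(),camera_matrix=z['K'],eye=z['e'],rotation=z['R']); an(d)
for q in((289,178),(203,145),(373,139),(415,40),(153,53)):
  p=ray(d,q,.06)[:2]-C; print('peg',np.hypot(*p),np.degrees(np.arctan2(p[1],p[0])))
"
```

```text
(((279.291259765625, 116.21359252929688), 24.248096466064453), ((279.008544921875, 116.26020050048828), (45.159969329833984, 48.319007873535156), 179.65708923339844)) (((275.2872314453125, 195.03192138671875), 8.351339340209961), ((275.3604736328125, 194.63522338867188), (15.461325645446777, 16.910451889038086), 98.81180572509766)) (((284.0909118652344, 49.818180084228516), 12.850481986999512), ((284.3465576171875, 49.935829162597656), (23.42881965637207, 25.587806701660156), 175.2036590576172))
enc fitC A [0.598  0.1421] D [0.42961809 0.15845807] J [0.52720197 0.14801969] rJ 0.07104507978985349 rD 0.16917462446026668 need turn -0.769190178616725
enc dome A [0.59960115 0.14182808] D [0.42961809 0.15845807] J [0.52720197 0.14801969] rJ 0.07266345311306048 rD 0.17079460767381166 need turn -0.6995785565080439
ell fitC A [0.598  0.1421] D [0.42961809 0.15845807] J [0.52717047 0.14826053] rJ 0.07109693404755417 rD 0.16917462446026668 need turn -0.5778967469053953
ell dome A [0.59960115 0.14182808] D [0.42961809 0.15845807] J [0.52717047 0.14826053] rJ 0.07271574750085308 rD 0.17079460767381166 need turn -0.5126208475967644
peg 0.1376014417697906 -179.1521805133906
peg 0.1355915452989257 135.90748909201417
peg 0.1366782282788293 -134.49401201871135
peg 0.1357337168242546 -88.63976371495434
peg 0.13732000341149198 90.7838105607856
```

send_rows --increments '[[0.8,[0,0,0],[0,0,0]],[0.8,[0,0,0],[0,0,0]],[0.8,[0,0,0],[0,0,0]],[0.8,[0,0,0],[0,0,0]],[0.8,[0,0,0],[0,0,0]],[0.8,[0,0,0],[0,0,0]],[0.8,[2,0,0],[0,0,0]],[0.8,[3,0,0],[0,0,0]],[0.8,[2,0,0],[0,0,0]],[0.8,[0,0,0],[0,0,0]]]'

```text
time: 11.42
position: [0.5219, 0.1439, 0.2754]
orientation: [-3.141, 0.044, -0.0]
contact_force: [-1.4, -0.0, -1.1]
opening: 0.799
grasp_force: 0.0
```

```bash
python3 -c "
from h import *
need([.526,.148,.123],-1.54)"
```

```text
shift cm [ 0.4  -0.42 15.24] shift in target axes [ 0.4  -0.42 15.24] turn [-0.   -0.   -0.07] t 11.425 f [-1.4 -0.  -1.1] pos [0.5219 0.1439 0.2754]
```

send_rows --increments '[[0.8,[0.4,-0.4,0],[0,0,0]],[0.8,[0,0,2],[0,0,0]],[0.8,[0,0,4],[0,0,0]],[0.8,[0,0,4],[0,0,0]],[0.8,[0,0,3],[0,0,0]],[0.8,[0,0,1.5],[0,0,0]],[0.8,[0,0,0.7],[0,0,0]],[0.8,[0,0,0],[0,0,0]],[0.8,[0,0,0],[0,0,0]]]'

```text
time: 12.55
position: [0.5259, 0.1483, 0.1247]
orientation: [-3.141, 0.043, -0.003]
contact_force: [0.1, -0.2, -0.4]
opening: 0.799
grasp_force: 0.0
```

```bash
python3 -c "
from h import *
need([.526,.148,.123],-1.54)
grab('scene','s5.png');d=grab('wrist'); f=np.hstack([cv2.imread('pics/s5.png')[150:300,180:380].repeat(2,0).repeat(2,1),np.pad(cv2.resize(d['frame'][:,:,::-1],(400,300)),((0,0),(0,0),(0,0)))]); cv2.imwrite('pics/s5c.png',f)"
```

```text
shift cm [0.02 0.03 0.17] shift in target axes [0.02 0.03 0.17] turn [-0.04 -0.1  -0.01] t 12.55 f [ 0.1 -0.2 -0.4] pos [0.5259 0.1483 0.1247]
```

View pics/s5c.png

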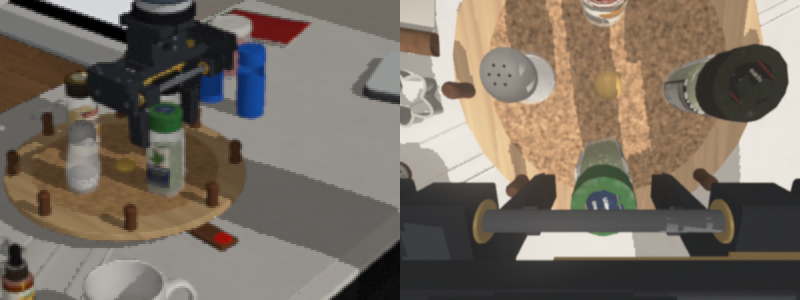

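send_rows --increments '[[0.6,[0,0,0.1],[0,0,0]],[0.52,[0,0,0],[0,0,0]],[0.46,[0,0,0],[0,0,0]],[0.4,[0,0,0],[0,0,0]],[0.35,[0,0,0],[0,0,0]],[0.35,[0,0,0],[0,0,0]],[0.35,[0,0,0],[0,0,0]],[0.35,[0,0,0],[0,0,0]]]'

```text
time: 13.65
position: [0.5252, 0.148, 0.1227]
orientation: [-3.141, 0.043, -0.0]
contact_force: [0.0, -0.0, 0.4]
opening: 0.465
grasp_force: 30.0
```

send_rows --increments '[[0.3,[0,0,-0.5],[0,0,0]],[0.3,[0,0,-1],[0,0,0]],[0.3,[0,0,-2],[0,0,0]],[0.3,[0,0,-3],[0,0,0]],[0.3,[0,0,-4],[0,0,0]],[0.3,[0,0,-4],[0,0,0]],[0.3,[0,0,-3],[0,0,0]],[0.3,[0,0,-1],[0,0,0]],[0.3,[0,0,0],[0,0,0]],[0.3,[0,0,0],[0,0,0]]]'

```text
time: 14.9
position: [0.5244, 0.1477, 0.3063]
orientation: [3.14, -0.042, -0.004]
contact_force: [0.3, 0.3, -1.2]
opening: 0.462
grasp_force: 30.0
```

```bash
python3 -c "
from h import *
print(get_state()['grasp_force'],get_state()['opening']); need([.452,-.361,.3],-1.54)
d=grab('wrist','w6.png')
"
```

```text
29.9987181276083 0.46212585432864767
shift cm [-5.86 51.05  0.69] shift in target axes [-5.87 51.05  0.63] turn [ 0.05  0.14 -0.01] t 14.9 f [ 0.3  0.3 -1.2] pos [0.5244 0.1477 0.3063]
```

Holding, −1.2 N load fits the jar's weight. Moving over the scale.

send_rows --increments '[[0.3,[-0.2,2,0],[0,0,0]],[0.3,[-0.5,4,0],[0,0,0]],[0.3,[-0.6,5,0],[0,0,0]],[0.3,[-0.6,5,0],[0,0,0]],[0.3,[-0.6,5,0],[0,0,0]],[0.3,[-0.6,5,0],[0,0,0]],[0.3,[-0.6,5,0],[0,0,0]],[0.3,[-0.6,5,0],[0,0,0]],[0.3,[-0.6,5,0],[0,0,0]],[0.3,[-0.6,5,0],[0,0,0]],[0.3,[-0.5,3,0],[0,0,0]],[0.3,[-0.3,2,0],[0,0,0]]]'

```text
time: 16.45
position: [0.4463, -0.3624, 0.3072]
orientation: [3.141, -0.047, -0.002]
contact_force: [-0.3, -0.9, -0.8]
opening: 0.466
grasp_force: 30.0
```

send_rows --increments '[[0.3,[0,0,2],[0,0,0]],[0.3,[0,0,4],[0,0,0]],[0.3,[0,0,4],[0,0,0]],[0.3,[0,0,3],[0,0,0]],[0.3,[0,0,1],[0,0,0]],[0.3,[0,0,0],[0,0,0]],[0.3,[0,0,0],[0,0,0]]]'

```text
time: 17.32
position: [0.4491, -0.3607, 0.1691]
orientation: [3.14, -0.042, 0.003]
contact_force: [0.4, 0.7, -1.8]
opening: 0.465
grasp_force: 30.0
```

```bash
python3 -c "
from h import *
need([.452,-.361,.111],-1.54)
a=grab('wrist')['frame']; b=grab('scene')['frame'][130:240,320:470]
f=np.hstack([cv2.resize(a,(400,300)),cv2.resize(b,(400,300),interpolation=2)])
cv2.imwrite('pics/p7.png',f[:,:,::-1])"
```

```text
shift cm [0.28 0.02 5.81] shift in target axes [0.29 0.02 5.81] turn [ 0.07 -0.11 -0.01] t 17.325 f [ 0.4  0.7 -1.8] pos [ 0.4491 -0.3607  0.1691]
```

View pics/p7.png

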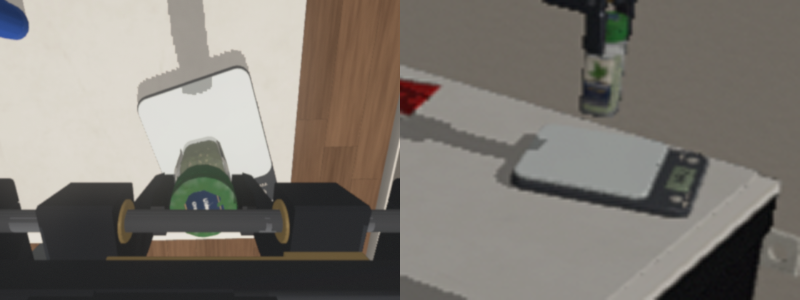

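```bash
python3 -c "
from h import *
d=grab('wrist')
for p in[(137,103),(246,66),(274,185)]: print(ray(d,np.array(p)*1.4,.021)[:2])
e=grab('scene'); q=lambda P:(proj(e,P)-[320,130])*[400/150,300/110]+400*np.array([1,0])
print(q([.449,-.361,.08]),q([.452,-.361,.021]),q([.449,-.361,.16]))
"
```

```text
[ 0.50458132 -0.27747134]
[ 0.5453246  -0.41560616]
[ 0.38580681 -0.4595529 ]
[598.93279606 109.88137822] [591.30882534 158.05034922] [606.36574247  40.84322297]
```

send_rows --increments '[[0.3,[0.1,0.2,1.5],[0,0,0]],[0.3,[0,0,2],[0,0,0]],[0.3,[0,0,1.2],[0,0,0]],[0.3,[0,0,0.6],[0,0,0]],[0.3,[0,0,0.2],[0,0,0]],[0.3,[0,0,0.1],[0,0,0]],[0.3,[0,0,0],[0,0,0]],[0.3,[0,0,0],[0,0,0]]]'

```text
time: 18.52
position: [0.4495, -0.3623, 0.1121]
orientation: [3.141, -0.043, 0.001]
contact_force: [-0.5, 0.2, -1.1]
opening: 0.468
grasp_force: 30.0
```

send_rows --increments '[[0.3,[0,0,0.1],[0,0,0]],[0.3,[0,0,0],[0,0,0]],[0.3,[0,0,0],[0,0,0]]]'

```text
time: 18.9
position: [0.4493, -0.3621, 0.1107]
orientation: [-3.141, 0.043, 0.0]
contact_force: [-0.2, -0.8, -2.5]
opening: 0.465
grasp_force: 30.0
```

send_rows --increments '[[0.3,[0,0,0.05],[0,0,0]],[0.3,[0,0,0],[0,0,0]],[0.3,[0,0,0],[0,0,0]]]'

```text
time: 19.27
position: [0.4493, -0.3621, 0.1102]
orientation: [3.141, -0.042, -0.0]
contact_force: [0.6, -0.2, -1.3]
opening: 0.47
grasp_force: 30.0
```

send_rows --increments '[[0.3,[0,0,0.05],[0,0,0]],[0.3,[0,0,0],[0,0,0]],[0.3,[0,0,0],[0,0,0]]]'

```text
time: 19.65
position: [0.4495, -0.3622, 0.1099]
orientation: [3.141, -0.042, 0.0]
contact_force: [-0.2, 0.7, 2.6]
opening: 0.469
grasp_force: 30.0
```

Force turned upward (+2.6 N): contact. Releasing slowly.

send_rows --increments '[[0.47,[0,0,0],[0,0,0]],[0.5,[0,0,0],[0,0,0]],[0.55,[0,0,0],[0,0,0]],[0.65,[0,0,0],[0,0,0]],[0.8,[0,0,0],[0,0,0]],[0.8,[0,0,0],[0,0,0]],[0.8,[0,0,-1],[0,0,0]],[0.8,[0,0,-3],[0,0,0]],[0.8,[0,0,-5],[0,0,0]],[0.8,[0,0,-5],[0,0,0]],[0.8,[0,0,-1],[0,0,0]],[0.8,[0,0,0],[0,0,0]]]'

```text
time: 21.15
position: [0.4494, -0.3622, 0.2603]
orientation: [3.141, -0.042, 0.002]
contact_force: [0.1, 0.1, -0.4]
opening: 0.802
grasp_force: 0.0
```

```bash
python3 -c "
from h import *
a=grab('wrist')['frame']; b=grab('scene')['frame'][130:310,170:470]
f=np.vstack([cv2.resize(a,(320,240)).copy(),]); g=np.zeros((360,800,3),np.uint8); g[:240,:320]=f; g[:288,320:]=cv2.resize(b,(480,288),interpolation=2)
cv2.imwrite('pics/p8.png',g[:,:,::-1])"
```

```text
(no output)
```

View pics/p8.png

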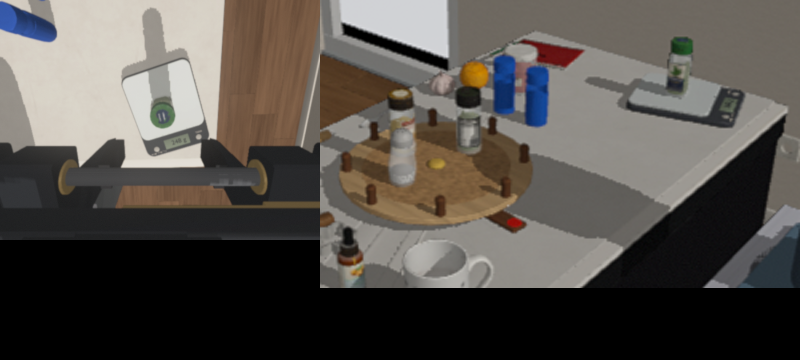

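The jar stands upright, well inside the plate, and the other jars are still standing on the turntable. The arm is clear, so I'm handing in.

```bash
python3 -c "
from h import *
print(job_done())"
```

```text
the job is handed in; nothing more can be done
None
```

I turned the lazy susan by a peg until the green-capped jar was in line with the red dot (within about 1° by the wrist camera). I then left it untouched for about 3 s, set the jar upright and fully on the scale's plate at about 21 s, and handed the job in; it returned no verdict.

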